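# Close the test wells with their matching covers

### The job

Two of the three wells in the vapour-test block must be closed: slide the round cover over the large round well and the square cover over the square well, each lying flat, centred over its well and, for the square one, squared up with it. Slide the ground covers along the deck, never lift them off it; leave the small round well open and leave the weight, ring, cup and wrench around the block where they are.

Things in the scene. Friction and masses are not known exactly. Their poses are not given: they have to be found in the camera images.
- round_cover: loose round flat aluminium cover, a disc 84 mm across and 12 mm thick, about 0.3 kg (0.2 to 0.42), no handle; origin at the centre of its underside, z up. At the start it lies on the far half of the deck
- square_cover: loose square flat aluminium cover, 78 x 78 mm, 12 mm thick, 0.2 to 0.42 kg, no handle; origin at the centre of its underside, x and y square to its sides, z up. It starts on the far half of the deck, turned up to 0.3 rad from the block's axes, on the other side of the deck's middle from the round cover, centres at least 150 mm apart along y
- base: fixed block: three dark modules in varying order form a level deck 50 mm above the table, 243 mm deep (x), each 140 mm wide, centred at y -140, 0, +140 mm; same-level ledges at y 212 to 286 mm either side. The only raised part is a steel lip 6 mm high along the front, inner face at x = -111.5 mm. Origin: centre of its underside; x away from the robot, y along the lip, z up
- round_well (a point): large round well in one module, opening 66 mm across, 28 mm deep with a white floor; this point is the centre of the opening, level with the deck, 42 mm behind the lip's inner face, so that the round cover touching the lip is centred in x. Axes as the block's: x away from the robot and the lip, y along the lip, z up
- square_well (a point): square well in another module, opening 60 x 60 mm, 28 mm deep with a white floor; this point is the centre of the opening, level with the deck, 39 mm behind the lip's inner face, so that the square cover touching the lip is centred in x. Axes as the block's: x away from the robot and the lip, y along the lip, z up
- small_well (a point): small round well in the third module, opening 36 mm across, 28 mm deep, to be left open; centre of the opening, level with the deck
- weight: a small brass laboratory weight, 34 mm across, 46 mm tall, on the block's left end ledge (the +y end); leave it where it is; origin at its underside
- clamp_ring: a steel ring, 60 mm across, 12 mm thick, on the block's right end ledge (the -y end); leave it where it is; origin at its underside
- test_cup: an aluminium test cup, 76 mm across, 50 mm tall, on the table beyond the block; leave it where it is; origin at its underside
- wrench: a wrench 160 mm long lying on the table beyond the block; leave it where it is; origin at its underside
Not all that is in view belongs to the job. What is shaped like the round_cover but red or turquoise is not meant.

How it is judged:
By the outcome, as a careful person would: the job done as asked, in the order asked, and still so for the second after the job is handed in, with the robot touching nothing.
It also fails if it takes over 67 s, if anything falls off the work surface, if the arm or the gripper's body presses on something with over 40 N, if the wrist force passes 120 N, or if a joint passes its speed limit or range.

### The arm

A 7-joint arm with a two-finger parallel gripper is mounted at the origin on the work surface. World frame = base frame: x ahead of the robot, y to its left, z up, the work surface at z = 0. Lengths are in m, angles in rad, forces in N, time in s.
With the tool pointing down it reaches from about 0.4 to 0.85 m from the base axis. Payload 6.9 kg.
Tool frame: the origin (TCP) lies midway between the tips of the shut fingers; the grasp point (between the pads) lies behind it (ctrl.pinch_z is the z of the grasp point in the tool frame, in m); z points along the fingers, y is the line along which they close (so a half turn about z gives the same grasp; the last joint's range is limited). The gripper opens to 85 mm and grips with 20 to 120 N. Pads are 22 mm wide; open, the fingers measure 114 mm over their backs; the gripper's body (76 mm by 85 mm) begins 54 mm behind the grasp point. The pads swing forward as they close: fully open they stand 13 mm farther back than shut.
Start: joints at [-1.24, 0.507, -0.238, 1.5, 0.126, 1.149, -0.155], TCP at [0.14, 0.609, 0.207] pointing down, gripper open.
Joint ranges: [-3.08, 3.08], [-0.24, 2.05], [-1.43, 1.35], [0, 2.5], [-1.52, 4.66], [0.17, 1.96], [-2.89, 2.89]. Speed limits (rad/s): [2.39, 2.39, 3.14, 3.14, 3.14, 3.14, 3.14].

### API

Orientations are given as a unit quaternion [w, x, y, z].
In Python, from station import ctrl, get_state, vision, ticket, models gives the robot as it stands. Calls block until the motion is done:
- ctrl.movep(position, orientation): joint-space move of the TCP to a pose.
- ctrl.movel(position, frame=None, max_speed=0.15): straight line of the TCP; frame=None keeps the orientation; max_speed is the mean speed in m/s.
- ctrl.set_joints(angles): joint-space move.
- ctrl.ungrasp() and ctrl.close_gripper(force=None): open the fingers fully, or close them until they stop; force is the grip in N (None keeps the last).
- ctrl.pause(seconds).
- ctrl.ik(position, orientation): joint angles nearest the present ones, or None.
- get_state(): the state.
- vision.grab_frame(name): name is "scene" or "side" or "wrist"; returns (picture, depth): 400x640x3 uint8, blue, green, red; 400x640 float32, m along the optical axis (not along the pixel's ray), 0 where there is no reading.
- vision.camera_info(name): a dict with "mtx" (3x3 intrinsics, pixels), "dist_coeffs" ([k1, k2, p1, p2, k3] as OpenCV has them; the pictures are not rectified), "R" (3x3) and "t" (3): a world point X has camera coordinates R X + t; the wrist camera has in their place "hand_eye" (4x4, takes a point from camera to tool coordinates, whose origin is the TCP and whose axes are the flange's). Camera axes: x right, y down, z forward; pixel columns grow to the right and rows downward; lengths in m; the calibration is good to about 2 mm. A picture is of the moment at which its call begins: read the wrist's pose just before it. camera_info takes no time and is no camera call.
A pose or a line that the arm cannot do raises ctrl.Unreachable and nothing moves.
- ticket.close_job(): hands the job in; it is judged then, once.
Trained networks look in the newest picture that a camera, given by its name, has taken for a name from the list of things; names that differ only in an ending like _2 or _b are one class to them, and where a whole thing is asked for, a point or a joint stands for the part that bears it (a point fixed in the world has none). Each returns a list of dicts, best first, with "p" (0 to 1); they miss things now and then, are a little off and sometimes report something else, mostly with a low value. They report only what shows in the picture. A call takes as long as a camera call. They do not tell look-alikes from the thing itself.
- models.recognise(camera, target): "point" ([column, row] in pixels, amid what is visible of it).
- models.masks_of(camera, target): "mask" (400x640 bool, what is visible of it) and "point" ([column, row] in pixels, amid what is visible of it).
The state is a dict: "time": time; "qpos": joint angles; "qd": joint speeds; "tau": joint torques, N m; "tcp_pos": TCP position; "eef_rot": TCP orientation; "contact_force": force on the tool from outside, world axes, zero at the start; "wrist_torque": the same for the moment, N m; "width": finger opening in m; "gripper_force": force on a finger pad.
Only numpy, scipy, OpenCV 4.12 (cv2) and the standard library are available. Lean on these libraries where they do the work, as an engineer would, in place of code of your own. Each camera call takes 0.05 s, during which the arm holds its last target. There are 200 camera calls.

## Working session

There is one attempt and no reset: what is moved stays moved. The work goes in short steps, each a Python script; the robot and the scene stay as the last script left them, time stands still between calls to the robot, and variables do not carry over. Pictures are saved under pics/ and viewed, at most 10 in all, crops included, and the job is handed in when it is done.

```bash
ls; mkdir -p pics; python3 - <<'E'
from station import ctrl,get_state,vision,models
import cv2,numpy as np
for n in ("scene","side"):
    im,d=vision.grab_frame(n); cv2.imwrite(f"pics/{n}0.png",im); np.save(f"pics/{n}0d.npy",d)
    i=vision.camera_info(n); print(n,i)
    for t in ("round_cover","square_cover","round_well","square_well","small_well","base","weight","clamp_ring","test_cup"):
        r=models.recognise(n,t); print(t,[(np.round(x["point"],0).tolist(),round(float(x["p"]),2)) for x in r[:4]])
print(vision.camera_info("wrist"),ctrl.pinch_z)
s=get_state();print(s["time"],s["tcp_pos"],s["eef_rot"],s["width"])
E
```

```text
pics
scene {'mtx': array([[497.76473495,   0.        , 319.28598872],
       [  0.        , 497.76473495, 204.90503239],
       [  0.        ,   0.        ,   1.        ]]), 'dist_coeffs': array([-0.00693868,  0.        ,  0.        ,  0.        ,  0.        ]), 'R': array([[ 0.80901856,  0.58778242, -0.00088573],
       [ 0.43041007, -0.59343753, -0.68013166],
       [-0.40029506,  0.54985791, -0.73308945]]), 't': array([-0.46576601, -0.17762052,  1.18126908])}
round_cover [([459.0, 236.0], 0.96), ([266.0, 157.0], 0.95), ([368.0, 134.0], 0.89), ([342.0, 217.0], 0.77)]
square_cover [([279.0, 279.0], 0.58)]
round_well []
square_well [([332.0, 192.0], 0.58)]
small_well [([233.0, 296.0], 0.56)]
base [([210.0, 324.0], 0.82)]
weight [([387.0, 160.0], 0.82), ([280.0, 279.0], 0.65)]
clamp_ring [([178.0, 321.0], 0.92)]
test_cup [([338.0, 358.0], 0.61)]
side {'mtx': array([[435.75390272,   0.        , 322.64287469],
       [  0.        , 435.75390272, 203.86240409],
       [  0.        ,   0.        ,   1.        ]]), 'dist_coeffs': array([-0.02304789,  0.        ,  0.        ,  0.        ,  
[... 683 characters left out ...]
 0.        , 319.88575795],
       [  0.        , 279.16866958, 197.80513007],
       [  0.        ,   0.        ,   1.        ]]), 'dist_coeffs': array([-0.0387481,  0.       ,  0.       ,  0.       ,  0.       ]), 'hand_eye': array([[-6.75356729e-04, -9.55041833e-01, -2.96470304e-01,
         7.50435958e-02],
       [ 9.99999717e-01, -7.43166347e-04,  1.16026502e-04,
         2.53349517e-04],
       [-3.31136916e-04, -2.96470142e-01,  9.55042065e-01,
        -1.66568917e-01],
       [ 0.00000000e+00,  0.00000000e+00,  0.00000000e+00,
         1.00000000e+00]])} -0.0187
1.0 [0.13993702 0.60913309 0.20730089] [-2.27542682e-06  1.12638449e-01  9.93636040e-01  8.19174029e-06] 0.085328337057163
```

```bash
python3 - <<'E'
import cv2,numpy as np
a=cv2.imread("pics/scene0.png");b=cv2.imread("pics/side0.png")
cv2.imwrite("pics/a.png",cv2.resize(a[60:400,100:520],(800,int(340*800/420)))[:600])
cv2.imwrite("pics/b.png",cv2.resize(b[100:400,150:550],(800,600)))
E
```

```text
(no output)
```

View pics/a.png

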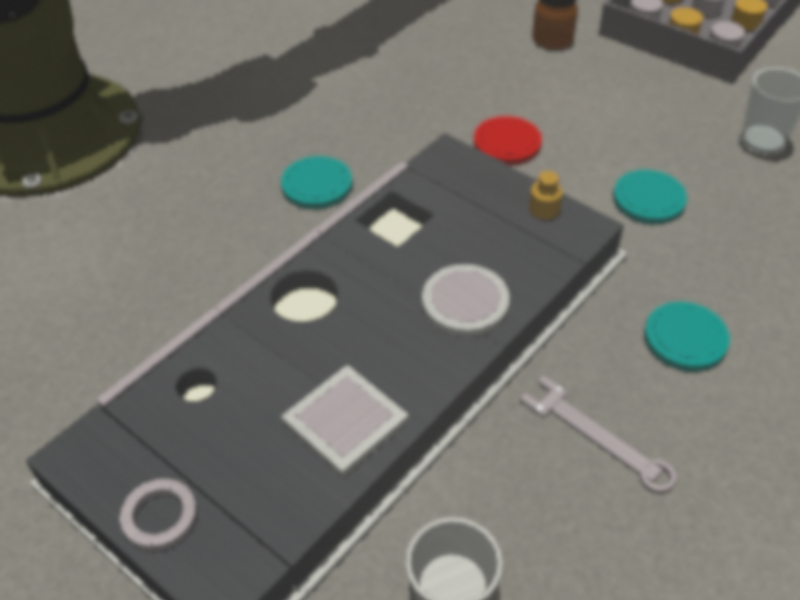

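View pics/b.png

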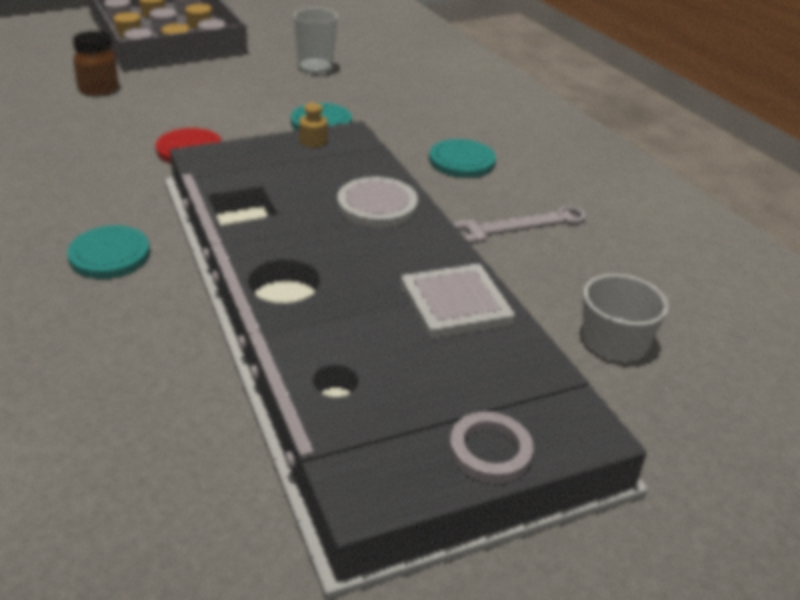

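The square well is in the left (+y) module, the large round well is in the middle and the small one is on the right. The round cover is at about (459,236)·crop to full = (344,216) in scene, and the square cover is near (281,278). The red and turquoise discs off the deck are decoys. Next I'll fit poses from depth.

```bash
cat > h.py <<'E'
import numpy as np,cv2
from station import ctrl,get_state,vision,models,ticket
from scipy.spatial.transform import Rotation as Rn
def cloud(n,d,i,pose=None):
    v,u=np.mgrid[:400,:640]; p=np.stack([u.ravel(),v.ravel()],1).astype(float)[:,None]
    q=cv2.undistortPoints(p,i["mtx"],i["dist_coeffs"])[:,0]
    z=d.ravel()[:,None]; c=np.c_[q*z,z]
    if pose is None: w=(c-i["t"])@i["R"]
    else:
        H=i["hand_eye"]; w=(c@H[:3,:3].T+H[:3,3])@pose[1].T+pose[0]
    w[z[:,0]<=0]=np.nan
    return w.reshape(400,640,3)
def proj(i,X,pose=None):
    X=np.asarray(X,float).reshape(-1,3)
    if pose is None: R,t=i["R"],i["t"]
    else:
        H=i["hand_eye"]; A=pose[1]@H[:3,:3]; b=pose[1]@H[:3,3]+pose[0]; R=A.T; t=-A.T@b
    return cv2.projectPoints(X,cv2.Rodrigues(R)[0],t,i["mtx"],i["dist_coeffs"])[0][:,0]
def pose():
    s=get_state(); q=s["eef_rot"]; return np.array(s["tcp_pos"]),Rn.from_quat(q,scalar_first=True).as_matrix()
def down(yaw): # tool x at world angle yaw, z down, (y = yaw-90deg)
    c,s=np.cos(yaw),np.sin(yaw)
    return Rn.from_matrix(np.array([[c,s,0],[s,-c,0],[0,0,-1]])).as_quat(scalar_first=True)
def ortho(im,i,z,B,yaw,pose=None,res=0.001):
    # rectified view in block frame: rows x from .18 down to -.18, cols y from .32 to -.32
    xs=np.arange(.16,-.16,-res); ys=np.arange(.31,-.31,-res)
    X,Y=np.meshgrid(xs,ys,indexing="ij"); c,s=np.cos(yaw),np.sin(yaw)
    W=np.stack([B[0]+c*X-s*Y,B[1]+s*X+c*Y,0*X+z],-1)
    uv=proj(i,W,pose).reshape(X.shape+(2,)).astype(np.float32)
    return cv2.remap(im,uv[...,0],uv[...,1],cv2.INTER_LINEAR)
E
python3 - <<'E'
from h import *
for n in ("scene","side"):
    im=cv2.imread(f"pics/{n}0.png"); d=np.load(f"pics/{n}0d.npy"); i=vision.camera_info(n)
    w=cloud(n,d,i)
    hs=im.astype(int); g=hs.mean(2)
    dark=(w[...,2]>.03)&(w[...,2]<.075)
    k=cv2.morphologyEx(dark.astype(np.uint8),cv2.MORPH_OPEN,np.ones((3,3)))
    _,lab,st,_=cv2.connectedComponentsWithStats(k); L=1+st[1:,4].argmax(); m=lab==L
    P=w[m][:,:2].astype(np.float32); r=cv2.minAreaRect(P); print(n,"deck z",np.median(w[m][:,2]),"rect",r)
    top=m&(w[...,2]>.042)&(w[...,2]<.055)&(g<90); 
    print(" deck dark z",np.median(w[top][:,2]),"n",top.sum())
    for nm in ("square_cover","round_cover"):
        for x in models.masks_of(n,nm)[:4]:
            mm=x["mask"]&m; 
            if mm.sum()<50: continue
            Q=w[mm]; rr=cv2.minAreaRect(Q[:,:2].astype(np.float32)); print("  ",nm,x["p"],np.median(Q,0).round(4),rr)
E
```

```text
scene deck z 0.05126682823860837 rect ((0.5396289825439453, -0.04894620180130005), (0.5763434767723083, 0.2468741536140442), 86.42828369140625)
 deck dark z 0.05103765462702477 n 28005
   square_cover 0.88 [ 0.602  -0.1427  0.0632] ((0.5952914953231812, -0.13843339681625366), (0.07962550222873688, 0.08668997883796692), 82.25724792480469)
   square_cover 0.18 [ 0.5474 -0.0503  0.0512] ((0.540166437625885, -0.04980246722698212), (0.14468981325626373, 0.24525929987430573), 86.65757751464844)
   round_cover 0.86 [0.6086 0.0316 0.0633] ((0.6060429215431213, 0.03585369512438774), (0.08375930041074753, 0.08331901580095291), 65.65669250488281)
side deck z 0.05178802193295705 rect ((0.5378599166870117, -0.049653470516204834), (0.5776870250701904, 0.24926550686359406), 86.4347152709961)
 deck dark z 0.051651132263044956 n 22023
   square_cover 0.77 [ 0.5925 -0.1471  0.0638] ((0.5983054041862488, -0.13134631514549255), (0.09760869294404984, 0.07851946353912354), 82.11475372314453)
```

```bash
python3 - <<'E'
from h import *
yaw=-0.0623;B=np.array([.539,-.0493])
for k in (0,np.pi):
    for a in (-.3,0,.3):
        print(k,a,[None if (q:=ctrl.ik([x,y,z],down(yaw+k+a))) is None else np.round(q,2).tolist() for x,y,z in ((.6,-.14,.045),(.47,.09,.045),(.68,.04,.2))])
try: ctrl.movep([.58,-.05,.30],down(yaw+np.pi))
except ctrl.Unreachable as e: print("unr",e)
p=pose(); im,d=vision.grab_frame("wrist"); i=vision.camera_info("wrist")
np.savez("pics/w1.npz",im=im,d=d,p=p[0],R=p[1])
w=cloud("wrist",d,i,p)
print(p[0],get_state()["time"])
o=ortho(im,i,.05,B,yaw,p); cv2.imwrite("pics/w1o.png",o); cv2.imwrite("pics/w1.png",im)
top=(w[...,2]>.058)&(w[...,2]<.07); print(top.sum())
for nm in ("square_cover","round_cover","round_well","square_well","small_well"):
    for x in models.masks_of("wrist",nm)[:3]:
        mm=x["mask"]; Q=w[mm]; Q=Q[~np.isnan(Q[:,0])]
        print(nm,round(x["p"],2),mm.sum(),np.median(Q,0).round(4),cv2.minAreaRect(Q[:,:2].astype(np.float32)))
E
```

```text
0 -0.3 [[-0.24, 0.78, 0.75, 1.73, -0.66, 0.9, -1.14], [-0.83, 0.69, 0.95, 2.09, -0.83, 0.79, -1.29], [-0.55, 0.76, 0.95, 1.35, -0.62, 1.33, -1.52]]
0 0 [[-0.17, 0.74, 0.62, 1.73, -0.54, 0.85, -0.94], [-0.54, 0.54, 0.44, 2.09, -0.4, 0.6, -1.45], [-0.42, 0.67, 0.63, 1.35, -0.39, 1.25, -1.4]]
0 0.3 [[-0.15, 0.73, 0.59, 1.73, -0.52, 0.85, -0.66], [-0.51, 0.53, 0.4, 2.09, -0.37, 0.59, -1.19], [-0.43, 0.67, 0.66, 1.35, -0.41, 1.25, -1.09]]
3.141592653589793 -0.3 [[0.1, 0.66, 0.14, 1.72, -0.13, 0.77, 1.52], [-0.21, 0.5, -0.05, 2.09, 0.04, 0.56, 0.92], [-0.13, 0.6, 0.07, 1.35, -0.04, 1.2, 1.15]]
3.141592653589793 0 [[0.16, 0.65, 0.04, 1.72, -0.04, 0.77, 1.73], [-0.16, 0.5, -0.12, 2.08, 0.11, 0.57, 1.15], [-0.09, 0.6, 0.0, 1.35, -0.0, 1.2, 1.41]]
3.141592653589793 0.3 [[0.22, 0.65, -0.05, 1.72, 0.04, 0.77, 1.96], [-0.11, 0.5, -0.19, 2.08, 0.17, 0.57, 1.39], [-0.05, 0.6, -0.08, 1.34, 0.05, 1.2, 1.67]]
[ 0.5800994  -0.0489027   0.29979371] 4.0583
6282
square_cover 0.6 2677 [ 0.5949 -0.1375  0.0621] ((0.5976662635803223, -0.1383153349161148), (0.07723991572856903, 0.07843638211488724), 81.376922
[... 529 characters left out ...]
6, 0.12448830902576447), (0.07704639434814453, 0.024102840572595596), 87.63653564453125)
round_well 0.98 14910 [ 0.5143 -0.0483  0.0499] ((0.5333437919616699, -0.04934152960777283), (0.14081968367099762, 0.2541142702102661), 86.2425765991211)
square_well 0.81 13947 [0.5191 0.1006 0.0499] ((0.5580666661262512, 0.08900073915719986), (0.1446113884449005, 0.2613450884819031), 86.04792785644531)
square_well 0.19 808 [0.761  0.0085 0.0072] ((0.7721035480499268, 0.00854998268187046), (0.036919791251420975, 0.15769550204277039), 82.83641815185547)
small_well 0.57 14189 [ 0.5012 -0.1975  0.05  ] ((0.5333156585693359, -0.20082765817642212), (0.1655372977256775, 0.27563339471817017), 86.69036865234375)
```

View pics/w1o.png

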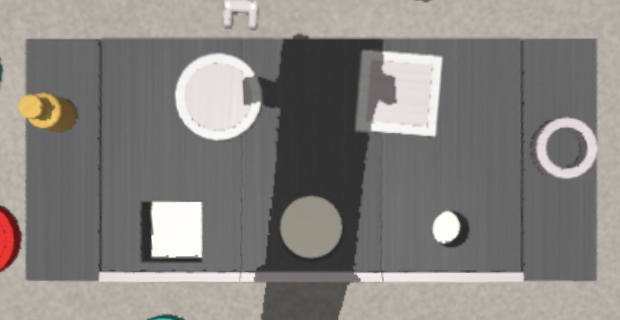

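```bash
python3 - <<'E'
from h import *
f=np.load("pics/w1.npz"); i=vision.camera_info("wrist"); p=(f["p"],f["R"])
w=cloud("wrist",f["d"],i,p); im=f["im"]
def comp(m,near):
    _,lab,st,c=cv2.connectedComponentsWithStats(m.astype(np.uint8))
    for L in range(1,len(st)):
        if st[L,4]<300: continue
        P=w[lab==L]; print(st[L,4],"med",np.median(P,0).round(4),"rect",[np.round(v,4) for v in cv2.minAreaRect(P[:,:2].astype(np.float32))],"circ",[np.round(v,4) for v in cv2.minEnclosingCircle(P[:,:2].astype(np.float32))],"mean",P.mean(0).round(4))
print("deck+"); comp((w[...,2]>.035)&(w[...,2]<.075),0)
print("covers"); comp((w[...,2]>.0585)&(w[...,2]<.066),0)
yaw=-0.0623;B=np.array([.539,-.0493])
R=np.array([[np.cos(yaw),-np.sin(yaw)],[np.sin(yaw),np.cos(yaw)]])
b=(w[...,:2]-B)@R; deep=(w[...,2]<.03)&(w[...,2]>.01)&(abs(b[...,0])<.11)&(abs(b[...,1])<.2)
print("well floors");_,lab,st,c=cv2.connectedComponentsWithStats(deep.astype(np.uint8))
for L in range(1,len(st)):
    if st[L,4]>80: P=b[lab==L]; print(st[L,4],P.min(0),P.max(0))
# ortho lines: tape angle
o=ortho(im,i,.05,B,yaw,p); g=cv2.cvtColor(o,cv2.COLOR_BGR2GRAY)
m=((g<110)).astype(np.uint8); _,lab,st,_=cv2.connectedComponentsWithStats(m); L=1+st[1:,4].argmax(); print(st[L])
def edge(col,r): pass
far=[(c,np.where(g[:,c]<110)[0].min()) for c in range(330,590,20)]
print("far edge",np.polyfit(*np.array(far).T,1),far[:3],far[-3:])
gr=np.diff(g.astype(int),axis=0); lip=[(c,260+gr[260:290,c].argmax()) for c in list(range(105,245,10))+list(range(370,520,10))]
print("lip inner",np.polyfit(*np.array(lip).T,1),[x[1] for x in lip])
E
```

```text
deck+
60164 med [ 0.531  -0.0618  0.0501] rect [array([ 0.5371, -0.0503]), array([0.5741, 0.2465]), np.float64(86.4577)] circ [array([ 0.5402, -0.0507]), np.float64(0.3101)] mean [ 0.5322 -0.0548  0.0514]
409 med [0.7283 0.4832 0.0474] rect [array([0.7285, 0.4888]), array([0.0226, 0.0576]), np.float64(84.8386)] circ [array([0.7295, 0.5001]), np.float64(0.0289)] mean [0.7286 0.4845 0.0481]
391 med [ 0.7574 -0.1746  0.0471] rect [array([ 0.7476, -0.1771]), array([0.0756, 0.0513]), np.float64(0.3343)] circ [array([ 0.7476, -0.1878]), np.float64(0.0382)] mean [ 0.75   -0.1753  0.0455]
886 med [ 0.7485 -0.5366  0.0559] rect [array([ 0.7557, -0.5486]), array([0.0692, 0.0361]), np.float64(26.2237)] circ [array([ 0.7623, -0.5619]), np.float64(0.0348)] mean [ 0.7515 -0.5407  0.0557]
covers
753 med [ 0.5335 -0.2979  0.0617] rect [array([ 0.5348, -0.2983]), array([0.0578, 0.0593]), np.float64(63.0794)] circ [array([ 0.5343, -0.2983]), np.float64(0.0307)] mean [ 0.5342 -0.2977  0.0616]
2428 med [0.6032 0.0361 0.0621] rect [array([0.6048, 0.0362]), array([0.0829, 0.083 ]), np.float64(87.4219)] ci
[... 435 characters left out ...]
05262777 -0.13226256]
[   26    34   570   246 96785]
far edge [3.29670330e-03 3.82087912e+01] [(330, np.int64(39)), (350, np.int64(39)), (370, np.int64(39))] [(530, np.int64(40)), (550, np.int64(40)), (570, np.int64(40))]
lip inner [1.21269907e-03 2.70796895e+02] [np.int64(271), np.int64(271), np.int64(271), np.int64(271), np.int64(271), np.int64(271), np.int64(271), np.int64(271), np.int64(271), np.int64(271), np.int64(271), np.int64(271), np.int64(271), np.int64(271), np.int64(271), np.int64(271), np.int64(272), np.int64(271), np.int64(271), np.int64(271), np.int64(271), np.int64(271), np.int64(272), np.int64(272), np.int64(272), np.int64(272), np.int64(271), np.int64(271), np.int64(271)]
```

```bash
cat >> h.py <<'E'
YAW=-0.0638; B0=np.array([.539,-.0506])
def W(x,y,z): c,s=np.cos(YAW),np.sin(YAW); return [B0[0]+c*x-s*y,B0[1]+s*x+c*y,z]
def blk(p): c,s=np.cos(YAW),np.sin(YAW); d=np.array(p[:2])-B0; return np.array([c*d[0]+s*d[1],-s*d[0]+c*d[1]])
def rep(t):
    s=get_state(); print(t,round(s["time"],2),"blk",blk(s["tcp_pos"]).round(4),"z",round(s["tcp_pos"][2],4),"F",np.round(s["contact_force"],1),"w",round(s["width"],4),"gf",np.round(s["gripper_force"],1),flush=True)
    return s
E
python3 - <<'E'
from h import *
q=down(YAW+np.pi)
c=blk([.6043,.0360]); print(c)
x0=c[0]+.034
ctrl.movep(W(x0,c[1],.11),q); rep("above")
ctrl.movel(W(x0,c[1],.06),max_speed=.1); rep("low")
ctrl.movel(W(x0,c[1],.042),max_speed=.04); s=rep("down")
if s["contact_force"][2]>5: raise SystemExit
for dx in (.02,.010,.003):
    ctrl.movel(W(c[0]+dx,c[1],.042),max_speed=.04); rep("in")
E
```

```text
[0.05964581 0.09058712]
above 5.17 blk [0.0945 0.0895] z 0.1113 F [ 0.6 -0.6 -1.4] w 0.0859 gf 0.0
low 5.83 blk [0.0941 0.0903] z 0.0607 F [-0.4  0.6 -0. ] w 0.0855 gf 0.0
down 6.42 blk [0.0936 0.0906] z 0.0418 F [0.6 0.3 0.4] w 0.0854 gf 0.0
in 6.92 blk [0.0796 0.0907] z 0.0422 F [-0.1  0.6  0.5] w 0.0855 gf 0.0
in 7.33 blk [0.0694 0.0907] z 0.0421 F [-0.5  0.1  0.7] w 0.0855 gf 0.0
in 7.65 blk [0.0624 0.0906] z 0.042 F [ 0.3 -0.6  0.4] w 0.0855 gf 0.0
```

```bash
python3 - <<'E'
from h import *
ctrl.close_gripper(force=25); s=rep("closed")
if not .081<s["width"]<.087: raise SystemExit
z=.042
im,d=vision.grab_frame("wrist"); cv2.imwrite("pics/g1.png",im)
ctrl.movel(W(.02,.05,z),max_speed=.08); rep("mid")
ctrl.movel(W(-.060,0,z),max_speed=.08); rep("near")
ctrl.movel(W(-.070,0,z),max_speed=.03); rep("lip")
im,d=vision.grab_frame("side"); cv2.imwrite("pics/g2.png",cv2.resize(im[100:400,150:550],(800,600)))
E
```

```text
closed 8.42 blk [0.0627 0.0906] z 0.042 F [-0.1  0.6  0.1] w 0.0001 gf 0.0
```

```bash
python3 - <<'E'
from h import *
s=rep("now"); print(s["eef_rot"])
a,_=vision.grab_frame("side"); b,d=vision.grab_frame("wrist")
i=vision.camera_info("wrist"); w=cloud("wrist",d,i,pose()); print(np.nanpercentile(w[...,2],[5,50,95]))
o=np.vstack([cv2.resize(a[100:300,200:420],(440,400)),]) 
cv2.imwrite("pics/n1.png",np.hstack([cv2.resize(a[110:260,220:420],(400,300)),cv2.resize(b,(400,300))]))
E
```

```text
now 8.42 blk [0.0627 0.0906] z 0.042 F [-0.1  0.6  0.1] w 0.0001 gf 0.0
[1.16662972e-05 3.18724096e-02 9.99491946e-01 1.54684328e-05]
[0.00042996 0.05019187 0.15413774]
```

View pics/n1.png

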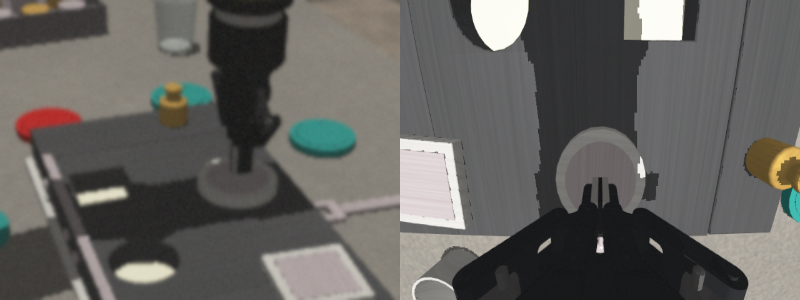

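```bash
python3 - <<'E'
from h import *
p=pose(); b,d=vision.grab_frame("wrist"); i=vision.camera_info("wrist"); w=cloud("wrist",d,i,p)
bb=np.stack([*(np.moveaxis((w[...,:2]-B0)@np.array([[np.cos(YAW),-np.sin(YAW)],[np.sin(YAW),np.cos(YAW)]]),-1,0))],-1)
for zr in ((.0585,.0645),(.0645,.08)):
  m=(w[...,2]>zr[0])&(w[...,2]<zr[1])&(abs(bb[...,1]-.09)<.08)&(bb[...,0]>-.10)&(bb[...,0]<.12)
  P=bb[m]; print(zr,m.sum(),P.min(0),P.max(0))
  H,xe,ye=np.histogram2d(P[:,0],P[:,1],bins=[np.arange(-.04,.12,.008),np.arange(.03,.15,.008)]); print(xe[0],ye[0]); print(H.astype(int))
print("tcp px",proj(i,[p[0]],p), "tip z near tcp", [(r,round(float(w[r,320,2]),4),bb[r,320].round(3)) for r in range(180,330,10)])
E
```

```text
(0.0585, 0.0645) 10889 [0.01855299 0.04948665] [0.08895362 0.13274001]
-0.04 0.03
[[  0   0   0   0   0   0   0   0   0   0   0   0   0   0]
 [  0   0   0   0   0   0   0   0   0   0   0   0   0   0]
 [  0   0   0   0   0   0   0   0   0   0   0   0   0   0]
 [  0   0   0   0   0   0   0   0   0   0   0   0   0   0]
 [  0   0   0   0   0   0   0   0   0   0   0   0   0   0]
 [  0   0   0   0   0   0   0   0   0   0   0   0   0   0]
 [  0   0   0   0   0   0   0   0   0   0   0   0   0   0]
 [  0   0   0   0   0  62 135 148 144  85   3   0   0   0]
 [  0   0   0   4 137 212 216 202 214 213 165  26   0   0]
 [  0   0   0 116 199 194 206 193 204 195 205 161   2   0]
 [  0   0  21 182 191 197 187 189 200 184 186 184  75   0]
 [  0   0  73 182 180 183 175 171 177 190 185 181 130   0]
 [  0   0  87 169 168 164  80   0  60 155 166 170 140   0]
 [  0   0  69 161 166  94   0   0   0  72 169 159 119   0]
 [  0   0  21 152 157  54   0   0   0  38 155 158  67   0]
 [  0   0   0  92 124   3   0   0   0   1  98 125   7   0]
 [  0   0   0   1   1   0   0   0   0   0   0   3   0   0]
 [  0   0   0  
[... 1223 characters left out ...]
  0   0   0   0   0]
 [  0   0   0   0   0   0   0   0   0   0   0   0   0   0]]
tcp px [[319.64988921 232.03590183]] tip z near tcp [(180, 0.0617, array([0.023, 0.091])), (190, 0.0618, array([0.029, 0.091])), (200, 0.0627, array([0.034, 0.091])), (210, 0.0622, array([0.04 , 0.091])), (220, 0.063, array([0.046, 0.091])), (230, 0.0621, array([0.052, 0.091])), (240, 0.0754, array([0.052, 0.091])), (250, 0.0859, array([0.052, 0.091])), (260, 0.0959, array([0.052, 0.091])), (270, 0.1032, array([0.053, 0.091])), (280, 0.1035, array([0.058, 0.091])), (290, 0.103, array([0.063, 0.091])), (300, 0.1035, array([0.068, 0.091])), (310, 0.1038, array([0.073, 0.091])), (320, 0.008, array([0.162, 0.091]))]
```

```bash
python3 - <<'E'
from h import *
p=pose(); ctrl.movel([p[0][0],p[0][1],.11],max_speed=.15); rep("up")
i=vision.camera_info("wrist")
def tip(t):
    p=pose(); b,d=vision.grab_frame("wrist"); w=cloud("wrist",d,i,p)
    T=(w-p[0])@p[1]
    m=(T[...,2]>-.09)&(T[...,2]<.035)&(abs(T[...,0])<.03)&(abs(T[...,1])<.07)
    Q=T[m]; print(t,m.sum(),"tool z percentiles",np.percentile(Q[:,2],[50,90,97,100]).round(4))
    k=Q[Q[:,2]>np.percentile(Q[:,2],96)]; print(k.min(0).round(4),k.max(0).round(4)); return b
b=tip("shut"); 
s,ds=vision.grab_frame("side"); ws=cloud("side",ds,vision.camera_info("side")); T=(ws-pose()[0])@pose()[1]
m=(abs(T[...,0])<.03)&(abs(T[...,1])<.03)&(T[...,2]<.035)&(T[...,2]>-.05); print("side",m.sum(),np.percentile(T[m][:,2],[50,95,99,100]).round(4))
ctrl.ungrasp(); b2=tip("open"); rep("open")
cv2.imwrite("pics/n2.png",np.hstack([cv2.resize(b,(400,300)),cv2.resize(b2,(400,300))]))
E
```

```text
up 9.17 blk [0.0622 0.0907] z 0.1095 F [-0.7 -0.1 -0.8] w 0.0003 gf 0.0
shut 11076 tool z percentiles [-0.079  -0.0517 -0.0374 -0.0277]
[ 0.0058 -0.0136 -0.0397] [ 0.0111  0.0135 -0.0277]
side 119 [-0.0391 -0.0279 -0.027  -0.0262]
open 8693 tool z percentiles [-0.0755 -0.0488 -0.0424 -0.0364]
[-0.0126 -0.049  -0.0434] [ 0.0109  0.0498 -0.0364]
open 10.1 blk [0.0626 0.0906] z 0.11 F [0.1 0.4 0.6] w 0.0853 gf 0.0
```

View pics/n2.png

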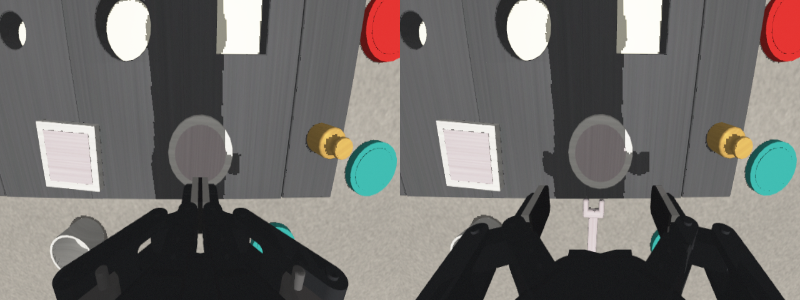

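The picture shows both covers unmoved. In both cameras the real fingertips sit about 26 mm (shut) or 38 mm (open) behind the reported TCP, so the fingers closed above the disc. I'll lower the tool to allow for that.

```bash
python3 - <<'E'
from h import *
c=np.array([.0602,.0909]); z=.016; x0=c[0]+.034
ctrl.movel(W(x0,c[1],.05),max_speed=.12); rep("a")
ctrl.movel(W(x0,c[1],.022),max_speed=.06); s=rep("b")
if s["contact_force"][2]>4: raise SystemExit
ctrl.movel(W(x0,c[1],z),max_speed=.03); s=rep("c")
if s["contact_force"][2]>4: raise SystemExit
for dx in (.02,.010,.002):
    ctrl.movel(W(c[0]+dx,c[1],z),max_speed=.04); rep("in")
p=pose(); b,d=vision.grab_frame("wrist"); cv2.imwrite("pics/r1.png",b)
w=cloud("wrist",d,vision.camera_info("wrist"),p)
T=(w-p[0])@p[1]; m=(T[...,2]>-.049)&(T[...,2]<-.0425)&(abs(T[...,0])<.09)&(abs(T[...,1])<.0415)
print("disc in tool", m.sum(), T[m].min(0).round(4),T[m].max(0).round(4))
ctrl.close_gripper(force=25); rep("closed")
E
```

```text
a 10.82 blk [0.0942 0.0907] z 0.0501 F [-0.4 -0.2  1.4] w 0.0855 gf 0.0
b 11.43 blk [0.0941 0.0908] z 0.0218 F [-0.7  0.1 -0.4] w 0.0854 gf 0.0
c 11.78 blk [0.0941 0.0909] z 0.0159 F [ 0.5  0.9 -0.1] w 0.0855 gf 0.0
in 12.28 blk [0.0802 0.091 ] z 0.0162 F [-0.3  0.4 -0.1] w 0.085 gf 0.0
in 12.68 blk [0.07  0.091] z 0.0161 F [ 0.3 -0.4 -0.1] w 0.0859 gf 0.0
in 13.03 blk [0.062  0.0909] z 0.016 F [-0.7 -0.3 -0.3] w 0.0856 gf 0.0
disc in tool 19960 [-0.0407 -0.0413 -0.0483] [ 0.0434  0.0415 -0.0425]
closed 13.3 blk [0.0623 0.091 ] z 0.0164 F [-1.3  0.9  5. ] w 0.0817 gf 30.1
```

```bash
python3 - <<'E'
from h import *
z=.016
ctrl.movel(W(.03,.07,z),max_speed=.06); rep("s1")
ctrl.movel(W(-.058,.0,z),max_speed=.08); rep("s2")
ctrl.movel(W(-.0685,0,z),max_speed=.03); rep("s3")
ctrl.pause(.2);p=pose(); b,d=vision.grab_frame("wrist"); i=vision.camera_info("wrist"); w=cloud("wrist",d,i,p)
T=(w-p[0])@p[1]; m=(T[...,2]>-.050)&(T[...,2]<-.0425)&(abs(T[...,0])<.046)&(abs(T[...,1])<.0415)
print("disc in tool", m.sum(), T[m].min(0).round(4),T[m].max(0).round(4),np.median(w[m][:,2]))
s,_=vision.grab_frame("side"); cv2.imwrite("pics/r2.png",np.hstack([cv2.resize(s[110:310,220:420],(400,400)),cv2.resize(b,(400,400))]))
E
```

```text
s1 14.09 blk [0.0296 0.0692] z 0.0164 F [0.8 0.  8.8] w 0.0815 gf 31.1
s2 15.65 blk [-0.0572  0.0002] z 0.0164 F [4.5 2.8 7.2] w 0.0817 gf 30.9
s3 16.15 blk [-0.0677 -0.0004] z 0.0164 F [4.5 0.6 6.7] w 0.082 gf 30.8
disc in tool 20107 [-0.0405 -0.0415 -0.05  ] [ 0.044   0.0415 -0.0425] 0.062246712451259435
```

View pics/r2.png

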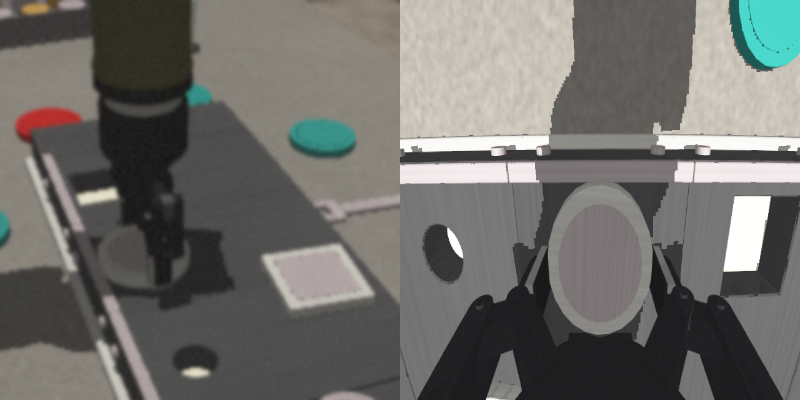

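```bash
python3 - <<'E'
from h import *
ctrl.movel(W(-.0695,0.0002,.016),max_speed=.02); rep("touch")
ctrl.ungrasp(); rep("open")
ctrl.movel(W(-.0695,0.0002,.09),max_speed=.12)
ctrl.movep(W(.0637,-.0844,.20),down(-.148+np.pi)); rep("above sq"); ctrl.pause(.3)
p=pose(); b,d=vision.grab_frame("wrist"); i=vision.camera_info("wrist"); w=cloud("wrist",d,i,p)
m=((w[...,2]>.0585)&(w[...,2]<.066)).astype(np.uint8)
_,lab,st,_=cv2.connectedComponentsWithStats(m)
for L in range(1,len(st)):
    if st[L,4]<800: continue
    P=w[lab==L][:,:2].astype(np.float32); r=cv2.minAreaRect(P); print(st[L,4],np.round(r[0],4),np.round(r[1],4),r[2],"blk",blk(r[0]).round(4))
np.savez("pics/w2.npz",im=b,d=d,p=p[0],R=p[1])
E
```

```text
touch 16.7 blk [-0.0678 -0.0005] z 0.0164 F [4.9 0.2 4.1] w 0.0815 gf 30.7
open 16.92 blk [-0.0713  0.    ] z 0.0154 F [-0.3 -0.1 -0.3] w 0.0854 gf 0.0
above sq 18.48 blk [ 0.0623 -0.0834] z 0.1982 F [ 0.4  0.3 -0.9] w 0.0853 gf 0.0
6024 [ 0.4705 -0.0466] [0.0836 0.0813] 82.34652709960938 blk [-0.0686 -0.0004]
1326 [ 0.535  -0.2977] [0.0591 0.0591] 46.84075164794922 blk [ 0.0118 -0.2469]
4629 [ 0.5973 -0.1396] [0.0782 0.0773] 81.6868667602539 blk [ 0.0638 -0.0851]
```

```bash
python3 - <<'E'
from h import *
z=.016; c=blk([.5973,-.1394]); q=down(-.145+np.pi); qb=down(YAW+np.pi)
ctrl.movel(W(*c,.06),q,max_speed=.15); rep("a")
ctrl.movel(W(*c,.028),max_speed=.08); s=rep("b")
if s["contact_force"][2]>4: raise SystemExit
ctrl.movel(W(*c,.020),max_speed=.03); s=rep("c")
if s["contact_force"][2]>4: raise SystemExit
ctrl.movel(W(*c,z),max_speed=.03); s=rep("d")
if s["contact_force"][2]>4: raise SystemExit
ctrl.close_gripper(force=25); s=rep("closed")
if not .072<s["width"]<.081: raise SystemExit
ctrl.movel(W(.0638,0,z+.0005),qb,max_speed=.07); rep("turn")
ctrl.movel(W(.062,.14,z),max_speed=.1); rep("y")
ctrl.movel(W(-.060,.14,z),max_speed=.08); rep("x")
ctrl.pause(.2);p=pose(); b,d=vision.grab_frame("wrist"); i=vision.camera_info("wrist"); w=cloud("wrist",d,i,p)
T=(w-p[0])@p[1]; m=(T[...,2]>-.050)&(T[...,2]<-.0425)&(abs(T[...,0])<.046)&(abs(T[...,1])<.038)
print("sq in tool", m.sum(), T[m].min(0).round(4),T[m].max(0).round(4),np.median(w[m][:,2]))
cv2.imwrite("pics/s1.png",b); print(Rn.from_matrix(p[1]).as_euler("zyx"))
E
```

```text
a 19.91 blk [ 0.0645 -0.0851] z 0.0609 F [ 0.2  0.  -0.8] w 0.0853 gf 0.0
b 20.46 blk [ 0.0638 -0.085 ] z 0.0278 F [ 0.1 -0.6  0.2] w 0.0858 gf 0.0
c 20.88 blk [ 0.0637 -0.0849] z 0.0199 F [-0.8 -0.4 -0.2] w 0.0855 gf 0.0
d 21.16 blk [ 0.0637 -0.0848] z 0.0158 F [-0.1 -0.3 -0.6] w 0.0851 gf 0.0
closed 21.4 blk [ 0.0638 -0.085 ] z 0.0162 F [-1.3  0.3  2.7] w 0.0772 gf 31.5
turn 22.77 blk [0.0636 0.0002] z 0.0163 F [ 0.5  0.8 -2. ] w 0.0773 gf 30.8
y 24.32 blk [0.0623 0.1399] z 0.0162 F [-0.4 -0.1  2.3] w 0.0774 gf 31.8
x 25.99 blk [-0.0598  0.1401] z 0.0162 F [ 2.  -0.   6.6] w 0.0775 gf 32.5
sq in tool 21382 [-0.0401 -0.038  -0.0484] [ 0.039   0.038  -0.0425] 0.06223783031623864
[-3.07782280e+00 -1.12214032e-04 -3.14141081e+00]
```

View pics/s1.png

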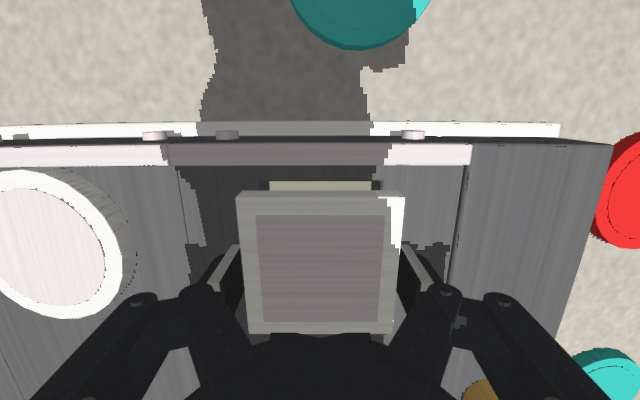

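The square cover is held square between the pads and still shows a strip of the well's white floor at about (320,186). The round cover is at the left, against the lip. I'll do the final push now, then release and check.

```bash
python3 - <<'E'
from h import *
ctrl.movel(W(-.0735,.14,.016),max_speed=.04); rep("lip")
ctrl.pause(.2); rep("lip")
ctrl.ungrasp(); rep("open")
ctrl.movel(W(-.0725,.14,.10),max_speed=.15)
ctrl.movep([.58,-.03,.27],down(YAW+np.pi)); ctrl.pause(.4); rep("look")
p=pose(); b,d=vision.grab_frame("wrist"); i=vision.camera_info("wrist"); w=cloud("wrist",d,i,p)
m=((w[...,2]>.0585)&(w[...,2]<.066)).astype(np.uint8)
_,lab,st,_=cv2.connectedComponentsWithStats(m)
for L in range(1,len(st)):
    if st[L,4]<500: continue
    Q=w[lab==L]; P=Q[:,:2].astype(np.float32); r=cv2.minAreaRect(P); print(st[L,4],np.round(r[1],4),r[2],"blk",blk(r[0]).round(4),np.ptp(Q[:,2]).round(4))
cv2.imwrite("pics/e1.png",ortho(b,i,.062,B0,YAW,p))
E
```

```text
lip 26.73 blk [-0.0729  0.14  ] z 0.0162 F [ 4.6 -0.9  3.2] w 0.0774 gf 31.9
lip 26.93 blk [-0.0729  0.14  ] z 0.0162 F [ 4.  -0.8  3.1] w 0.0772 gf 31.9
open 27.18 blk [-0.0754  0.1399] z 0.0154 F [ 0.7 -0.1 -0.4] w 0.0853 gf 0.0
look 29.22 blk [0.0394 0.0236] z 0.2697 F [-0.3 -0.1  0.3] w 0.0854 gf 0.0
3656 [0.083  0.0816] 41.77033233642578 blk [-0.0693 -0.0002] 0.0068
4059 [0.0785 0.0781] 86.22048950195312 blk [-0.0717  0.1404] 0.0065
891 [0.0597 0.058 ] 45.54909896850586 blk [ 0.0115 -0.2473] 0.0057
```

View pics/e1.png

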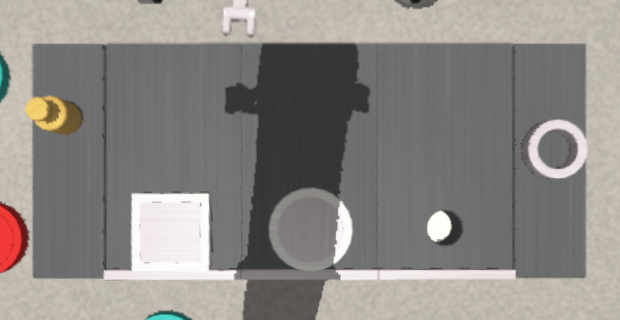

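Both covers lie flat, within about 1 mm of their well centres. The square one is square with the block (86.2° against 86.3°), the small well is open, and the weight and ring haven't moved.

```bash
python3 -c "
from station import ticket
print(ticket.close_job())"
```

```text
the job is handed in; nothing more can be done
None
```

The job is handed in: in the last wrist-camera check, both covers lay flat over their wells within about 1 mm of centre, the square one squared up, with the small well open and the weight and ring unmoved (the cup and wrench were not measured again).

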